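# Park the index plunger and draw out the drilling slide

## Task

The carriage of the little drilling slide is locked by the spring plunger on its bridge. Pull the plunger's knob up and twist it clockwise until its key drops into the rest notch and holds it retracted by itself, then draw the carriage by its post towards the front as far as it goes to the loading end. Feel for the notch and lower the key into it under control: do not force the key against the ring or let it snap down, do not drag the carriage against the pin, and leave the other things on the bench alone.

Things in the scene. Friction and masses are not known exactly. Their poses are not given: they have to be found in the camera images.
- fixture: Fixed drilling slide: base plate 300 x 150 x 14 mm lying on the bench, crossed by a grey bridge (50 mm long in x, 142 mm wide, top 66 mm above the bench). Origin on the bench straight below the plunger's axis; x points from the slide's front (where the carriage comes out) to its back, z up. Base from x = -240 to +60 mm. Yaw within 0.4 rad.
- knob_grip (a point): Centre of the plunger's black wing knob, on its vertical axis, 110 mm above the bench when the pin is down; moves with the knob. Wing 40 mm long (this point's x), 22 mm thick between flat faces (y), 32 mm high: underside 94, top 126 mm above the bench when down. The steel key sticks out below its +x end. Nothing near it is taller than the ring, 89 mm above the bench.
- key: Round steel key, 4.4 mm thick, sticking out sideways from the plunger's stem to 24 mm from the axis along its own x axis, at 6 mm above this origin (on the axis, 66 mm above the bench when down). Turns and rises with the knob. A force on it over 25 N (jammed or rammed against the ring) spoils it; resting in the notch loads it with about 10 N.
- ring_foot (a point): Foot centre of the fixed steel rest ring (42 mm wide) round the stem, on the bridge's top; axes as the fixture's. Clockwise from the key's home the ring has an open window; a ledge 4 mm long (key clears it above 11.5 mm lift); the rest notch, 6 mm wide, 3.5 mm lower than the ledge; a tall shoulder that stops the key. The ring was clamped at a hand-set angle.
- pin: Steel locking pin, 10 mm diameter, on the plunger's axis (origin 66 mm above the bench when down). Down, it reaches 6 mm into a 13 mm hole in the carriage's deck; it is clear of the carriage from 6 mm of lift. Dragging the carriage against it with over 20 N spoils it.
- plunger (a joint): Lift of the plunger in m: 0 down and locking, hard stop at 0.015. The spring pulls it down with about 6 N at 0 and 12 N at 0.015 (400 N/m), plus about 1 N of weight. Key resting in the notch: about 0.0075; key resting on the ledge: about 0.011. Letting it shoot down faster than 0.15 m/s is snapping.
- knob (a joint): Turn of the knob in rad, clockwise from above, 0 with the key along the fixture's x axis. Starts within 0.05 of 0; turns freely (0.015 N m of friction) once the key is over the ledge. The notch's middle lies anywhere from 0.73 to 1.43 (42 to 82 degrees) of turn, the shoulder's stop about 0.05 further on: not measured, to be felt or seen.
- carriage (a joint): How far the carriage is drawn out, in m, along the fixture's -x: 0 locked under the pin, 0.060 at the front end stop. It slides with about 2.5 N of friction and stays where it is left.
- handle (a point): Point on the axis of the carriage's upright black post, 18 mm diameter, from 36 to 82 mm above the bench; this point is 62 mm above the bench, 118 mm in front of the plunger's axis with the carriage locked. Moves with the carriage; axes as the fixture's. A small vice with a brass workpiece (top 52 mm above the bench) begins 45 mm behind the post.
- bottle: Bystander: clear water bottle with black cap, 66 mm diameter, 200 mm tall, origin under its centre.
- spool: Bystander: plastic spool, 90 mm diameter, 50 mm high, lying flat, origin under its centre.
- tray: Bystander: grey divided parts tray 100 x 140 x 35 mm, origin under its centre.
- driver: Bystander: screwdriver with a red handle, about 200 mm long, lying on the bench.

How it is judged (in metres and radians):
On the way, in this order (a step that is already met when the one before it is completed fails the run):
1. the plunger rests in its notch by itself, released, with the carriage still at its locked place (value of joint plunger between 0.0065 and 0.0095 m and value of joint knob above 0.6 rad and contact force between the fingers and anything else below 0.3 N and value of joint carriage below 0.004 m), for 0.2 s.
2. the carriage is drawn out to its front end stop (value of joint carriage above 0.057 m), for 0.2 s.
At the end, for the whole second after the job is handed in: The plunger stands retracted in its rest notch (lift 6.5 to 9.5 mm, knob turned more than 0.6 rad), the carriage is within 3 mm of its front end stop, everything is still and released (value of joint plunger between 0.0065 and 0.0095 m and value of joint knob above 0.6 rad and velocity of joint plunger between -0.01 and 0.01 m/s and velocity of joint knob between -0.1 and 0.1 rad/s and velocity of joint carriage between -0.01 and 0.01 m/s and value of joint carriage above 0.057 m and contact force between the fingers and anything else below 0.3 N); the robot touches nothing.
It fails at once if the key is jammed against the ring (more than 25 N) (contact force between key and anything else above 25 N).
It fails at once if the plunger is let snap down (faster than 0.15 m/s) (velocity of joint plunger below -0.15 m/s).
It fails at once if the carriage is forced against the locking pin (more than 20 N) (contact force between pin and anything else above 20 N).
It fails at once if the bottle, spool, tray or screwdriver is pushed away by more than 20 mm (distance of any of bottle, spool, tray, driver from where it was at the start of the episode above 0.02 m).
It also fails if it takes over 72 s, if anything falls off the work surface, if the arm or the gripper's body presses on something with over 40 N, if the wrist force passes 120 N, or if a joint passes its speed limit or range.

## Robot

A 7-joint arm with a two-finger parallel gripper is mounted at the origin on the work surface. World frame = base frame: x ahead of the robot, y to its left, z up, the work surface at z = 0. Lengths are in mm, angles in rad, forces in N, time in s.
With the tool pointing down it reaches from about 350 to 900 mm from the base axis. Payload 7.2 kg.
Tool frame: the origin (TCP) lies at the very end of the fingers, on their centre line; the grasp point (between the pads) lies 19 mm behind it; z points along the fingers, y is the line along which they close (so a half turn about z gives the same grasp; the last joint's range is limited). The gripper opens to 85 mm and grips with 20 to 120 N. Pads are 22 mm wide; open, the fingers measure 114 mm over their backs; the gripper's body (76 mm by 85 mm) begins 54 mm behind the grasp point. The pads swing forward as they close: fully open they stand 13 mm farther back than shut.
Start: joints at [1.175, 0.411, -0.013, 1.596, 0.006, 1.134, -0.082], TCP at [201.214, -591.729, 199.297] pointing down, gripper open.
Joint ranges: [-2.95, 2.95], [-0.29, 1.99], [-1.47, 1.44], [0.14, 2.54], [-1.03, 4.17], [0.13, 1.85], [-2.86, 2.86]. Speed limits (rad/s): [2.39, 2.39, 3.01, 3.01, 3.14, 3.14, 3.14].

## Interface

Orientations are given as a 3x3 rotation matrix whose columns are the frame's x, y, z axes.
In Python, from cell import * gives the robot as it stands.
- The arm moves only by the tool jog_arm, never from a script. Its argument "series" is a list of rows, each a list of 7 numbers: the finger opening in m, from 0 to 0.0854, then the shift along the tool's x, y, z in m, then the turn, a rotation vector about the tool's x, y, z in rad. In form: [[jaw, tx, ty, tz, ax, ay, az], ...]. A call has 1 to 5 rows; each row shifts and turns the commanded pose from where the row before left it, along the tool's axes as they then stand; what a row does not reach is not made up. A row lasts 1/12 s, in which the tool goes at most 41.7 mm and 7.16 degrees, less where a joint would pass 70% of its speed; a pose out of reach is approached as far as the arm can. A call is refused whole if a number of a shift passes 0.0417 or a number of a turn 0.125, either way. A call with a gripper value outside its range is refused whole. The fingers move at their own pace and stop on an object; "grip_force" is the grip in N (left out, the last holds). Time passes only in rows, so rows that do not move let the fingers close. It gives the time, the measured TCP pose, the force, the opening and the grip force at its end, in the units of the state.
- observe(): the state, without advancing time (a new reading comes with each control period).
- get_image(name): name is "side" or "top"; returns the picture (400x640x3 uint8, red, green, blue); there is no depth.
- camera_model(name): a dict with "K" (3x3 intrinsics, pixels), "T" (4x4, takes a point from camera to world coordinates). Camera axes: x right, y down, z forward; pixel columns grow to the right and rows downward; lengths in mm; the calibration is good to about 2 mm. A picture is of the moment at which its call begins. camera_model takes no time and is no camera call.
- finish_job(): hands the job in; it is judged then, once.
The state is a dict: "t": time; "q": joint angles; "qvel": joint speeds; "effort": joint torques, N m; "position": TCP position; "tcp_rot": TCP orientation; "wrist_force": force on the tool from outside, world axes, zero at the start; "wrist_torque": the same for the moment, N m; "finger_gap": finger opening in mm; "gripper_force": force on a finger pad.
Only numpy, scipy, OpenCV 4.12 (cv2) and the standard library are available. Lean on these libraries where they do the work, as an engineer would, in place of code of your own. Each camera call takes 0.05 s, during which the arm holds its last target. There are 200 camera calls.

## Working session

There is one attempt and no reset: what is moved stays moved. The work goes in short steps, Python scripts to look and compute and a tool call to move; the robot and the scene stay as the last step left them, time stands still between calls to the robot, and variables do not carry over. Pictures are saved under pics/ and viewed, at most 10 in all, crops included, and the job is handed in when it is done.

Besides the shell and the picture viewer there is one more tool, called after ">>>" as name(argument=value, ...), one argument or row to a line, values as JSON. jog_arm: Moves the arm, as the interface text tells. Its arguments: {"type":"object","properties":{"series":{"type":"array","items":{"type":"array","items":{"type":"number"}}},"grip_force":{"type":"number"}},"required":["series"]}

```bash
mkdir -p pics
python3 - <<'E'
from cell import *
import cv2,numpy as np
for n in("top","side"):
    cv2.imwrite(f"pics/{n}0.png",get_image(n)[:,:,::-1]); c=camera_model(n); print(n,np.round(c["K"],1).tolist(),np.round(c["T"],3).tolist())
s=observe();print(s["t"],np.round(s["tcp_rot"],3).tolist(),s["finger_gap"],s["wrist_force"])
E
```

```text
top [[373.9, 0.0, 318.6], [0.0, 373.9, 202.4], [0.0, 0.0, 1.0]] [[-0.005, -0.994, 0.111, 445.968], [-1.0, 0.005, -0.0, -7.023], [-0.0, -0.111, -0.994, 1125.146], [0.0, 0.0, 0.0, 1.0]]
side [[465.9, 0.0, 320.1], [0.0, 465.9, 189.6], [0.0, 0.0, 1.0]] [[-0.889, -0.299, 0.348, 190.793], [-0.458, 0.614, -0.643, 703.562], [-0.022, -0.731, -0.682, 805.164], [0.0, 0.0, 0.0, 1.0]]
0.1 [[0.947, 0.322, -0.001], [0.322, -0.947, 0.001], [-0.0, -0.001, -1.0]] 85.3368911596304 [-0.31940714  0.08255389  0.31817097]
```

View pics/top0.png

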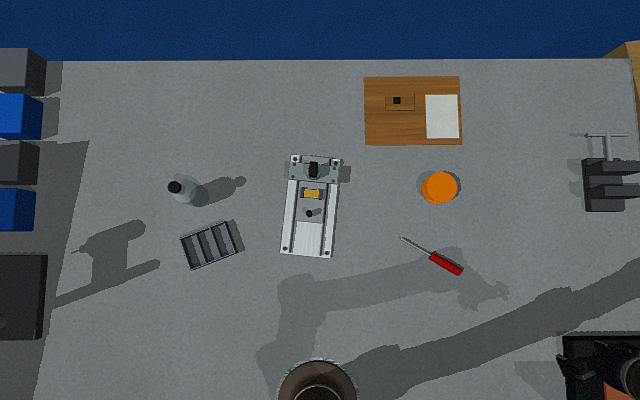

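View pics/side0.png

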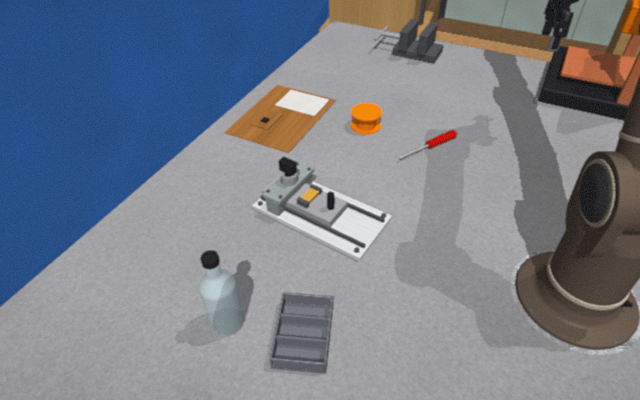

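The top view shows the fixture with its knob near (313,169) and post near (309,213). In the side view the knob is at (288,165) and the post at (330,200). The bottle is left of it, the spool right, and the tray and driver are in front. I'll take an enlarged crop for accuracy.

Run:
```python
import cv2,numpy as np
a=cv2.imread("pics/top0.png")[148:268,270:350]; b=cv2.imread("pics/side0.png")[145:265,245:400]
f=lambda i:cv2.resize(i,None,fx=5,fy=5,interpolation=cv2.INTER_CUBIC)[:600]
a=f(a);b=cv2.resize(b,(400,310),interpolation=cv2.INTER_CUBIC)
o=np.zeros((600,800,3),np.uint8);o[:,:400]=a;o[:310,400:]=b
cv2.imwrite("pics/crop1.png",o)
```

```text
(no output)
```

View pics/crop1.png

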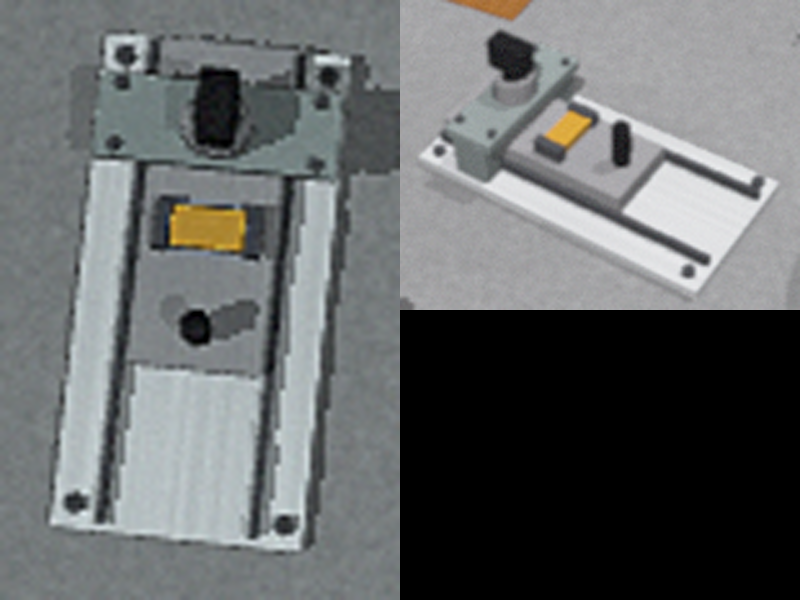

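The crop's left half (5× top view) shows base corners at (50,525), (303,550), (107,35) and (352,57), the knob at about (217,103) and the post top at (197,325). I'll fit the pose from these.

```bash
cat > h.py <<'E'
from cell import *
import numpy as np
from scipy.optimize import least_squares
def proj(n,P):
    c=camera_model(n);T=np.array(c["T"]);p=(np.atleast_2d(P)-T[:3,3])@T[:3,:3]
    p=p@np.array(c["K"]).T;return p[:,:2]/p[:,2:]
def loc2w(v,L):
    L=np.array(L,float);c,s=np.cos(v[2]),np.sin(v[2])
    return np.c_[v[0]+c*L[:,0]-s*L[:,1],v[1]+s*L[:,0]+c*L[:,1],L[:,2]]
E
python3 - <<'E'
from h import *
Lt=[(-240,75,14),(-240,-75,14),(60,75,14),(60,-75,14),(-118,0,82),(0,0,126),(-25,71,66),(-25,-71,66)]
pt=np.array([(50,525),(303,550),(107,35),(352,57),(197,325),(217,103),(93,157),(335,180)])/5+[270,148]
Ls=[(-118,0,82),(0,0,110),(-240,75,14),(-240,-75,14)]
ps=np.array([(220,125),(112,56),(293,297),(377,185)])/2.58+[245,145]
f=lambda v:np.r_[proj("top",loc2w(v,Lt))-pt,proj("side",loc2w(v,Ls))-ps].ravel()
r=least_squares(f,[600,0,-.1],loss="soft_l1",x_scale=[1,1,.01]);print(r.x);print(np.round(r.fun.reshape(-1,2),1))
print(observe()["position"])
E
```

```text
[ 6.50535241e+02  7.20517274e+00 -1.20938972e-01]
[[-1.2 -0. ]
 [-1.2  0.9]
 [-0.  -1.1]
 [ 0.1  0.1]
 [-1.  -0. ]
 [-0.4  0. ]
 [-0.8 -0.9]
 [-0.1  0.1]
 [ 0.5 -0.5]
 [-0.2 -1.5]
 [ 0.7 -2.8]
 [ 1.  -1.7]]
[ 201.02266653 -591.27107706  198.54670358]
```

>>> jog_arm(
  series=[
    [0.0854,0,0,0,0,0,0.112],
    [0.0854,0,0,0,0,0,0.112],
    [0.0854,0,0,0,0,0,0.112],
    [0.0854,0,0,0,0,0,0.112],
  ],
  grip_force=40,
)

```text
t: 0.43
position: [201.0, -591.4, 198.8]
tcp_rot: [[0.992, -0.126, -0.0], [-0.126, -0.992, 0.001], [-0.0, -0.001, -1.0]]
wrist_force: [-0.0, -0.7, -0.2]
finger_gap: 85.5
gripper_force: 0.0
```

>>> jog_arm(
  series=[
    [0.0854,0.0187,-0.0324,0,0,0,0],
    [0.0854,0.0187,-0.0324,0,0,0,0],
    [0.0854,0.0187,-0.0324,0,0,0,0],
    [0.0854,0.0187,-0.0324,0,0,0,0],
    [0.0854,0.0187,-0.0324,0,0,0,0],
  ],
)

```text
t: 0.85
position: [314.0, -440.4, 199.0]
tcp_rot: [[0.993, -0.12, -0.0], [-0.12, -0.993, 0.0], [-0.0, -0.0, -1.0]]
wrist_force: [1.0, -0.2, -0.1]
finger_gap: 85.7
gripper_force: 0.0
```

>>> jog_arm(
  series=[
    [0.0854,0.0187,-0.0324,0,0,0,0],
    [0.0854,0.0187,-0.0324,0,0,0,0],
    [0.0854,0.0187,-0.0324,0,0,0,0],
    [0.0854,0.0187,-0.0324,0,0,0,0],
    [0.0854,0.0187,-0.0324,0,0,0,0],
  ],
)

```text
t: 1.27
position: [426.3, -290.8, 199.1]
tcp_rot: [[0.993, -0.12, -0.0], [-0.12, -0.993, 0.0], [-0.0, -0.0, -1.0]]
wrist_force: [1.0, 0.0, 0.6]
finger_gap: 85.7
gripper_force: 0.0
```

>>> jog_arm(
  series=[
    [0.0854,0.0187,-0.0324,0,0,0,0],
    [0.0854,0.0187,-0.0324,0,0,0,0],
    [0.0854,0.0187,-0.0324,0,0,0,0],
    [0.0854,0.0187,-0.0324,0,0,0,0],
    [0.0854,0.0187,-0.0324,0,0,0,0],
  ],
)

```text
t: 1.68
position: [538.5, -141.2, 199.1]
tcp_rot: [[0.993, -0.12, -0.0], [-0.12, -0.993, -0.0], [-0.0, 0.0, -1.0]]
wrist_force: [0.4, 0.3, 0.6]
finger_gap: 85.6
gripper_force: 0.0
```

Run:
```python
from h import *
s=observe();R=np.array(s["tcp_rot"]);p=np.array(s["position"])
print(s["t"],p,np.round(R,3),np.round(s["q"],2),R.T@(np.array([650.5,7.2,199])-p))
```

```text
1.6833 [ 538.54902923 -141.22120928  199.1004497 ] [[ 0.993 -0.12  -0.   ]
 [-0.12  -0.993 -0.   ]
 [-0.     0.    -1.   ]] [ 0.33  0.31 -0.2   1.75  0.07  1.09 -1.59] [ 9.33296040e+01 -1.60783915e+02  5.36628567e-02]
```

>>> jog_arm(
  series=[
    [0.0854,0.0187,-0.0322,0,0,0,0],
    [0.0854,0.0187,-0.0322,0,0,0,0],
    [0.0854,0.0187,-0.0322,0,0,0,0],
    [0.0854,0.0187,-0.0322,0,0,0,0],
    [0.0854,0.0187,-0.0322,0,0,0,0],
  ],
)

```text
t: 2.1
position: [650.7, 7.2, 198.8]
tcp_rot: [[0.993, -0.12, -0.001], [-0.12, -0.993, -0.0], [-0.001, 0.0, -1.0]]
wrist_force: [0.0, -0.5, 0.5]
finger_gap: 85.1
gripper_force: 0.0
```

>>> jog_arm(
  series=[
    [0.0854,0,0,0,0,0,-0.12],
    [0.0854,0,0,0,0,0,-0.12],
    [0.0854,0,0,0,0,0,-0.12],
    [0.0854,0,0,0,0,0,-0.12],
    [0.0854,0,0,0,0,0,-0.12],
  ],
)

```text
t: 2.52
position: [649.8, 5.9, 198.6]
tcp_rot: [[0.884, 0.467, -0.001], [0.467, -0.884, -0.0], [-0.001, -0.0, -1.0]]
wrist_force: [-0.1, 0.2, -0.9]
finger_gap: 85.1
gripper_force: 0.0
```

>>> jog_arm(
  series=[
    [0.0854,0,0,0,0,0,-0.12],
    [0.0854,0,0,0,0,0,-0.12],
    [0.0854,0,0,0,0,0,-0.12],
    [0.0854,0,0,0,0,0,-0.12],
    [0.0854,0,0,0,0,0,-0.12],
  ],
)

```text
t: 2.93
position: [649.8, 5.6, 198.7]
tcp_rot: [[0.466, 0.885, -0.001], [0.885, -0.466, -0.0], [-0.001, -0.001, -1.0]]
wrist_force: [0.3, -0.0, -0.1]
finger_gap: 85.4
gripper_force: 0.0
```

>>> jog_arm(
  series=[
    [0.0854,0,0,0,0,0,-0.12],
    [0.0854,0,0,0,0,0,-0.12],
    [0.0854,0,0,0,0,0,-0.12],
    [0.0854,0,0,0,0,0,-0.12],
    [0.0854,0,0,0,0,0,-0.12],
  ],
)

```text
t: 3.35
position: [649.8, 5.6, 198.8]
tcp_rot: [[-0.115, 0.993, -0.001], [0.993, 0.115, -0.0], [0.0, -0.001, -1.0]]
wrist_force: [-0.1, -0.2, -0.7]
finger_gap: 85.2
gripper_force: 0.0
```

>>> jog_arm(
  series=[
    [0.0854,0,0,0,0,0,-0.12],
    [0.0854,0,0,0,0,0,-0.12],
    [0.0854,0,0,0,0,0,-0.12],
    [0.0854,0,0,0,0,0,-0.12],
    [0.0854,0,0,0,0,0,-0.12],
  ],
)

```text
t: 3.77
position: [649.8, 5.6, 198.7]
tcp_rot: [[-0.655, 0.755, -0.001], [0.755, 0.655, -0.0], [0.001, -0.001, -1.0]]
wrist_force: [0.2, -0.2, -0.1]
finger_gap: 85.9
gripper_force: 0.0
```

>>> jog_arm(
  series=[
    [0.0854,0,0,0,0,0,-0.12],
    [0.0854,0,0,0,0,0,-0.021],
    [0.0854,0,0,0,0,0,0],
    [0.0854,0,0,0,0,0,0],
  ],
)

```text
t: 4.1
position: [650.0, 5.6, 199.0]
tcp_rot: [[-0.749, 0.663, -0.001], [0.663, 0.749, 0.0], [0.0, -0.0, -1.0]]
wrist_force: [0.5, -0.4, -0.1]
finger_gap: 85.4
gripper_force: 0.0
```

Run:
```python
from h import *
import cv2
s=observe();R=np.array(s["tcp_rot"]);p=np.array(s["position"])
print(s["t"],p,np.round(R,3).tolist(),np.round(s["q"],2),R.T@(np.array([650.5,7.2,199])-p),s["wrist_force"])
i=get_image("side");cv2.imwrite("pics/side1.png",cv2.resize(i[60:220,190:400,::-1],None,fx=3.7,fy=3.7,interpolation=cv2.INTER_CUBIC))
```

```text
4.1 [649.9538571    5.6139214  198.96527488] [[-0.749, 0.663, -0.001], [0.663, 0.749, 0.0], [0.0, -0.0, -1.0]] [ 0.43  0.57 -0.79  1.49  0.42  1.25  0.44] [ 0.64232365  1.54962185 -0.03486647] [ 0.49763897 -0.35420929 -0.09193349]
```

View pics/side1.png

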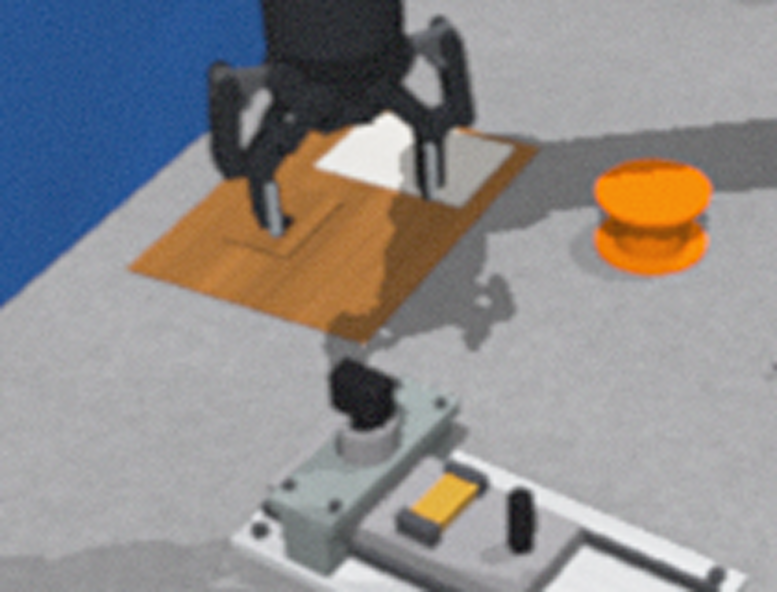

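The gripper hovers above the knob, not yet fully turned, and the wing is roughly along the slide. I'll finish the turn and lower.

>>> jog_arm(
  series=[
    [0.0854,0,0,0,0,0,-0.1],
    [0.0854,0,0,0,0,0,-0.1],
    [0.0854,0,0,0,0,0,-0.1],
    [0.0854,0,0,0,0,0,-0.1],
    [0.0854,0,0,0,0,0,-0.1],
  ],
)

```text
t: 4.57
position: [650.1, 5.8, 199.4]
tcp_rot: [[-0.976, 0.216, 0.0], [0.216, 0.976, -0.0], [-0.0, -0.0, -1.0]]
wrist_force: [1.3, 0.2, 0.3]
finger_gap: 85.7
gripper_force: 0.0
```

>>> jog_arm(
  series=[
    [0.0854,0,0,0,0,0,-0.1],
    [0.0854,0,0,0.025,0,0,0],
    [0.0854,0,0,0.025,0,0,0],
    [0.0854,0,0,0,0,0,0],
  ],
)

```text
t: 4.9
position: [647.5, 4.7, 144.6]
tcp_rot: [[-0.992, 0.123, -0.007], [0.123, 0.992, -0.001], [0.006, -0.002, -1.0]]
wrist_force: [-0.2, -1.4, -0.9]
finger_gap: 85.3
gripper_force: 0.0
```

Run:
```python
from h import *
import cv2
s=observe();R=np.array(s["tcp_rot"]);p=np.array(s["position"])
print(s["t"],p,np.round(R,3).tolist(),np.round(s["q"],2),R.T@(np.array([650.5,7.2,98])-p),s["wrist_force"])
i=get_image("side");cv2.imwrite("pics/side2.png",cv2.resize(i[100:220,220:380,::-1],None,fx=4.8,fy=4.8,interpolation=cv2.INTER_CUBIC))
print(proj("side",[p,p-[0,0,40]]))
```

```text
4.9 [647.52640439   4.66291516 144.64861084] [[-0.992, 0.123, -0.007], [0.123, 0.992, -0.001], [0.006, -0.002, -1.0]] [ 0.49  0.67 -0.89  1.55  0.54  1.2   0.95] [-2.94008009  2.96878908 46.62525264] [-0.20377636 -1.40339705 -0.87365392]
[[288.82204364 153.26881952]
 [289.98398706 166.72037872]]
```

View pics/side2.png

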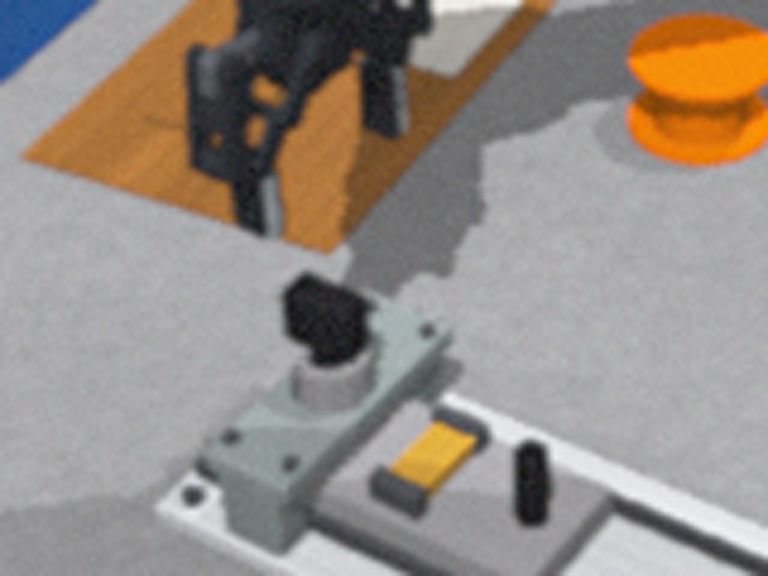

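The fingers are straddling above the knob, whose centre at crop (327,318) agrees with the fit. I'll lower and close.

>>> jog_arm(
  series=[
    [0.0854,-0.003,0.003,0,0,0,0],
    [0.0854,0,0,0.016,0,0,0],
    [0.0854,0,0,0.016,0,0,0],
    [0.0854,0,0,0.015,0,0,0],
    [0.0854,0,0,0,0,0,0],
  ],
)

```text
t: 5.37
position: [652.7, 8.1, 100.6]
tcp_rot: [[-0.993, 0.121, -0.002], [0.121, 0.993, -0.0], [0.002, -0.001, -1.0]]
wrist_force: [-1.5, -1.2, -1.4]
finger_gap: 85.0
gripper_force: 0.0
```

Run:
```python
from h import *
s=observe();R=np.array(s["tcp_rot"]);p=np.array(s["position"])
print(p,np.round(R,3).tolist(),R.T@(np.array([650.5,7.2,98])-p),s["wrist_force"])
```

```text
[652.66934242   8.13936765 100.56092537] [[-0.993, 0.121, -0.002], [0.121, 0.993, -0.0], [0.002, -0.001, -1.0]] [ 2.03397368 -1.19280298  2.56650911] [-1.49505207 -1.24080548 -1.36547397]
```

>>> jog_arm(
  series=[
    [0.05,0.0015,-0.0005,0.001,0,0,0],
    [0.03,0,0,0,0,0,0],
    [0.03,0,0,0,0,0,0],
    [0.03,0,0,0,0,0,0],
    [0.03,0,0,0,0,0,0],
  ],
)

```text
t: 5.78
position: [652.3, 8.1, 102.1]
tcp_rot: [[-0.993, 0.121, 0.001], [0.121, 0.993, -0.0], [-0.001, 0.0, -1.0]]
wrist_force: [0.2, -0.3, 0.7]
finger_gap: 29.7
gripper_force: 0.0
```

>>> jog_arm(
  series=[
    [0.018,0,0,0,0,0,0],
    [0.018,0,0,0,0,0,0],
    [0.018,0,0,0,0,0,0],
    [0.018,0,0,0,0,0,0],
  ],
  grip_force=40,
)

```text
t: 6.12
position: [651.9, 8.1, 101.3]
tcp_rot: [[-0.993, 0.121, 0.0], [0.121, 0.993, 0.0], [-0.0, 0.0, -1.0]]
wrist_force: [-0.1, 0.2, -0.8]
finger_gap: 18.3
gripper_force: 0.0
```

Run:
```python
from h import *
s=observe();print(s["position"],s["wrist_force"],s["wrist_torque"])
```

```text
[651.89221741   8.06148344 101.3003844 ] [-0.08867944  0.19095711 -0.80949528] [ 0.0089543  -0.00614001  0.05845822]
```

Run:
```python
from h import *
import cv2
a=get_image("side")[110:210,230:350,::-1];b=get_image("top")[140:200,270:350,::-1]
f=lambda i:cv2.resize(i,(400,int(400*i.shape[0]/i.shape[1])),interpolation=cv2.INTER_CUBIC)
a,b=f(a),f(b);o=np.zeros((340,800,3),np.uint8);o[:a.shape[0],:400]=a;o[:b.shape[0],400:]=b
cv2.imwrite("pics/c3.png",o)
s=observe();print(s["t"],s["finger_gap"],s["gripper_force"])
```

```text
6.2167 18.246369462261114 0.0
```

View pics/c3.png

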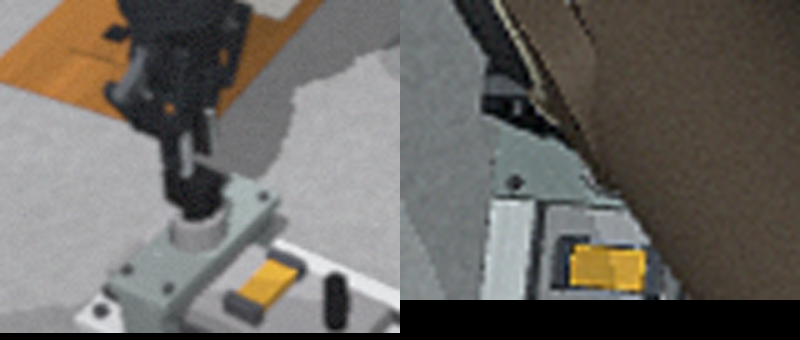

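The fingers look to be astride the knob at crop (195,190), but no force shows yet. I'll close further, with no other motion.

>>> jog_arm(
  series=[
    [0.0,0,0,0,0,0,0],
    [0.0,0,0,0,0,0,0],
    [0.0,0,0,0,0,0,0],
    [0.0,0,0,0,0,0,0],
  ],
  grip_force=40,
)

```text
t: 6.55
position: [651.9, 8.1, 101.3]
tcp_rot: [[-0.993, 0.12, -0.0], [0.12, 0.993, -0.0], [0.0, -0.0, -1.0]]
wrist_force: [0.3, -0.2, 0.8]
finger_gap: 0.1
gripper_force: 0.0
```

Run:
```python
from h import *
s=observe();R=np.array(s["tcp_rot"]);print(R[:2,:2],s["position"],s["wrist_force"],s["wrist_torque"],np.round(s["q"],2))
```

```text
[[-0.99272191  0.12042927]
 [ 0.12042927  0.99272191]] [651.87171981   8.09481658 101.27813716] [ 0.29523858 -0.16517135  0.81293559] [0.06224477 0.04768155 0.00255002] [ 0.47  0.71 -0.87  1.58  0.58  1.12  0.91]
```

Run:
```python
from h import *
import cv2
i=get_image("side")[100:200,225:360,::-1].copy()
o=cv2.resize(i,None,fx=5.9,fy=5.9,interpolation=cv2.INTER_CUBIC)
p=np.array(observe()["position"])
for q,c in ((p,(0,0,255)),(np.array([650.5,7.2,126]),(0,255,0)),(np.array([650.5,7.2,94]),(0,255,0))):
    u=proj("side",q)[0];print(u);cv2.circle(o,tuple(int(t) for t in (u-[225,100])*5.9),4,c,1)
cv2.imwrite("pics/c4.png",o)
```

```text
[287.73151762 168.13733246]
[287.69901861 159.89999423]
[288.64533299 170.46312112]
```

View pics/c4.png

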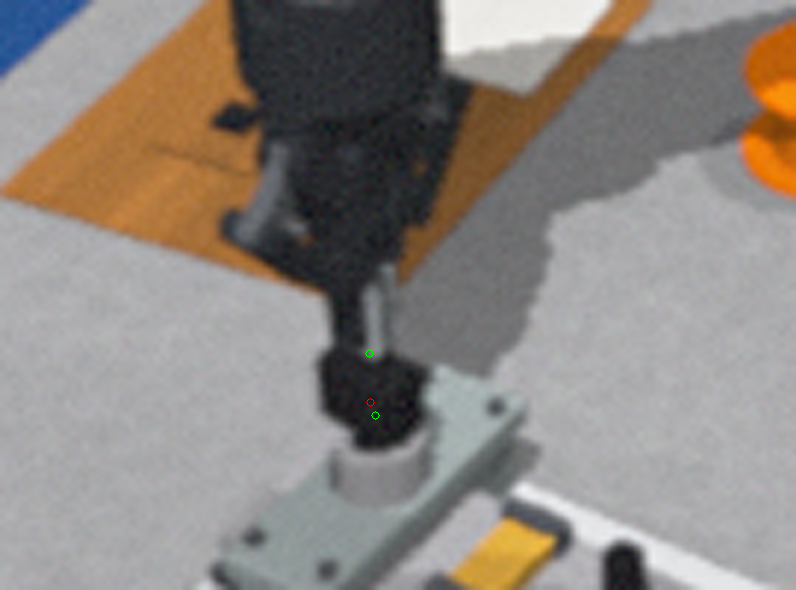

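The image shows the closed fingertips ending at or behind the knob top (370,355), not around the knob. The reported TCP and the picture may disagree, so I'll check projections against the earlier pictures.

Run:
```python
from h import *
for n in("top","side"):
    print(n,proj(n,[[201,-592,199],[0,0,0],[650,5.6,199],[647.5,4.7,144.6]]).round(1).tolist())
import cv2
i=cv2.imread("pics/side0.png")[0:60,500:640]; t=cv2.imread("pics/top0.png")[270:400,480:640]
o=np.zeros((600,800,3),np.uint8)
a=cv2.resize(i,(560,240),interpolation=cv2.INTER_CUBIC);o[:240,:560]=a
b=cv2.resize(t,(432,351),interpolation=cv2.INTER_CUBIC);o[245:596,:432]=b
s1=cv2.imread("pics/side1.png")[0:260,180:500];o[245:245+260,440:760]=s1
cv2.imwrite("pics/c5.png",o)
```

```text
top [[564.1, 346.1], [317.1, 401.4], [313.2, 163.0], [313.9, 168.3]]
side [[543.0, 57.2], [574.0, 296.0], [286.0, 133.8], [288.8, 153.3]]
```

View pics/c5.png

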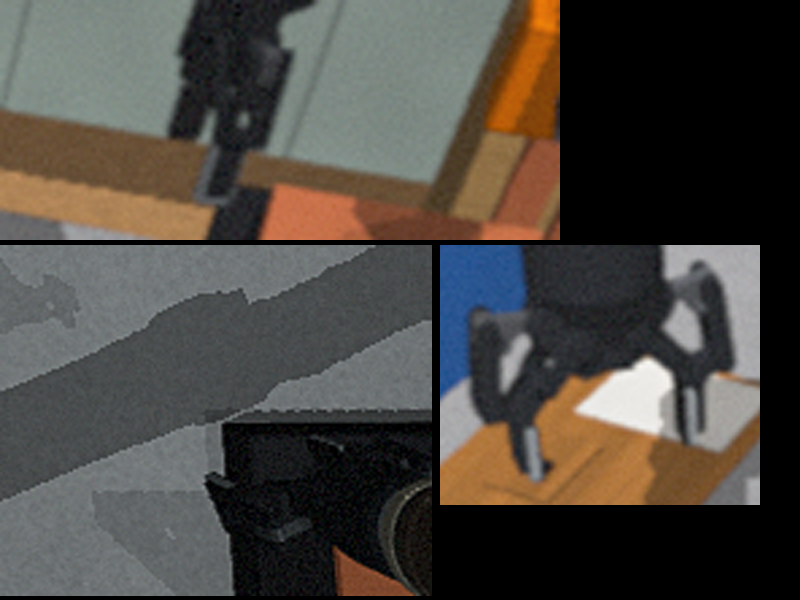

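Run:
```python
from h import *
yaw=lambda a:np.array([[np.cos(a),np.sin(a),0],[np.sin(a),-np.cos(a),0],[0,0,-1]])
poses=[([201.1,-591.5,198.9],yaw(.328)),([650,5.6,199],yaw(2.417)),([647.5,4.7,144.6],yaw(3.018))]
obs=[(0,"top",[(559.6,357),(587,375.6)]),(0,"side",[(553.6,49.5),(545,33.8)]),(1,"side",[(264.9,122.2),(306.2,112.7)]),(2,"side",[(275.2,149),(301.3,128.5)])]
def res(o,v=0):
    out=[]
    for k,n,px in obs:
        p,R=poses[k];q=[np.array(p)+R@np.array([o[0],o[1]+s*o[3],o[2]]) for s in(1,-1)]
        u=proj(n,q);px=np.array(px)
        c=[u-px,u-px[::-1]];d=min(c,key=lambda e:(e**2).sum())
        if v:print(k,n,np.round(u.tolist(),1).tolist(),np.round(d.tolist(),1).tolist())
        out.append(d.ravel())
    return np.concatenate(out)
for z0 in(0,-30):
    r=least_squares(res,[0,0,z0,42],loss="soft_l1");print(r.x.round(1),r.cost)
res(r.x,1)
```

```text
[ -0.2  -1.4 -42.9  44. ] 41.37461007674572
[ -0.2  -1.4 -42.9  44. ] 41.374610076765684
0 top [[593.3, 344.9], [557.8, 358.1]] [[6.3, -30.7], [-1.8, 1.1]]
0 side [[544.7, 35.0], [551.6, 50.1]] [[-0.3, 1.2], [-2.0, 0.6]]
1 side [[265.3, 121.9], [304.5, 112.7]] [[0.4, -0.3], [-1.7, -0.0]]
2 side [[275.5, 148.0], [299.6, 127.9]] [[0.3, -1.0], [-1.7, -0.6]]
```

The fit is clear. The fingertips stand about 43 mm above the reported TCP when open, so about 30 mm when shut, and they closed just above the knob (tips at z≈131). I'll apply that 30 mm offset: open, go 30 mm lower, and close.

>>> jog_arm(
  series=[
    [0.0854,0,0,0,0,0,0],
    [0.0854,0,0,0,0,0,0],
    [0.0854,0,0,0,0,0,0],
    [0.0854,0,0,0,0,0,0],
    [0.0854,0.001,0,0,0,0,0],
  ],
)

```text
t: 7.02
position: [651.0, 8.2, 101.3]
tcp_rot: [[-0.993, 0.121, 0.0], [0.121, 0.993, 0.0], [-0.0, 0.0, -1.0]]
wrist_force: [-0.8, -0.7, -0.0]
finger_gap: 60.3
gripper_force: 0.0
```

>>> jog_arm(
  series=[
    [0.0854,0,0,0.01,0,0,0],
    [0.0854,0,0,0.01,0,0,0],
    [0.0854,0,0,0.01,0,0,0],
    [0.0854,0,0,0,0,0,0],
    [0.0854,0,0,0,0,0,0],
  ],
)

```text
t: 7.43
position: [650.1, 8.1, 69.9]
tcp_rot: [[-0.993, 0.12, -0.002], [0.12, 0.993, 0.0], [0.002, -0.0, -1.0]]
wrist_force: [0.2, 0.6, 0.7]
finger_gap: 85.4
gripper_force: 0.0
```

>>> jog_arm(
  series=[
    [0.03,0,0,0,0,0,0],
    [0.03,0,0,0,0,0,0],
    [0.03,0,0,0,0,0,0],
    [0.03,0,0,0,0,0,0],
    [0.03,0,0,0,0,0,0],
  ],
)

```text
t: 7.85
position: [651.1, 8.2, 71.6]
tcp_rot: [[-0.993, 0.12, 0.001], [0.12, 0.993, -0.0], [-0.001, -0.0, -1.0]]
wrist_force: [1.0, -0.2, 0.2]
finger_gap: 29.9
gripper_force: 0.0
```

>>> jog_arm(
  series=[
    [0.016,0,0,0,0,0,0],
    [0.016,0,0,0,0,0,0],
    [0.016,0,0,0,0,0,0],
    [0.016,0,0,0,0,0,0],
  ],
  grip_force=40,
)

```text
t: 8.18
position: [651.1, 8.3, 71.7]
tcp_rot: [[-0.993, 0.12, 0.001], [0.12, 0.993, 0.0], [-0.001, 0.0, -1.0]]
wrist_force: [-1.0, 0.6, 3.9]
finger_gap: 20.6
gripper_force: 42.0
```

Run:
```python
from h import *
s=observe();print(s["position"],s["wrist_force"],s["wrist_torque"],np.round(s["q"],2))
```

```text
[651.08561357   8.33208982  71.69176988] [-1.01057958  0.61470743  3.92595395] [ 0.04977511  0.19151724 -0.02177607] [ 0.46  0.74 -0.85  1.61  0.61  1.08  0.89]
```

Gripped. Now lift 13 mm.

>>> jog_arm(
  series=[
    [0.016,0,0,-0.003,0,0,0],
    [0.016,0,0,-0.003,0,0,0],
    [0.016,0,0,-0.003,0,0,0],
    [0.016,0,0,-0.002,0,0,0],
    [0.016,0,0,-0.002,0,0,0],
  ],
)

```text
t: 8.6
position: [650.9, 8.3, 83.8]
tcp_rot: [[-0.993, 0.12, -0.0], [0.12, 0.993, 0.001], [0.0, 0.0, -1.0]]
wrist_force: [4.4, 2.6, -12.0]
finger_gap: 21.0
gripper_force: 40.0
```

>>> jog_arm(
  series=[
    [0.016,0,0,0,0,0,0],
    [0.016,0,0,0,0,0,0],
  ],
)

```text
t: 8.77
position: [650.8, 8.3, 83.8]
tcp_rot: [[-0.993, 0.12, -0.0], [0.12, 0.993, 0.0], [0.0, 0.0, -1.0]]
wrist_force: [5.4, 1.6, -12.1]
finger_gap: 21.3
gripper_force: 40.0
```

Run:
```python
from h import *
s=observe();print(s["position"],s["wrist_force"],s["wrist_torque"],s["finger_gap"])
```

```text
[650.82431625   8.34038075  83.78649359] [  5.39837493   1.55368284 -12.10391032] [ 0.57169851 -1.18675182  0.02640536] 21.288950408959103
```

>>> jog_arm(
  series=[
    [0.016,-0.0005,0,-0.001,0,0,0],
    [0.016,0,0,0,0,0,0.08],
    [0.016,0,0,0,0,0,0.08],
    [0.016,0,0,0,0,0,0.08],
    [0.016,0,0,0,0,0,0.08],
  ],
)

```text
t: 9.18
position: [650.9, 8.6, 84.6]
tcp_rot: [[-0.903, 0.43, -0.001], [0.43, 0.903, 0.001], [0.001, 0.0, -1.0]]
wrist_force: [4.2, 3.6, -11.8]
finger_gap: 21.1
gripper_force: 40.0
```

>>> jog_arm(
  series=[
    [0.016,0,0,0,0,0,0.08],
    [0.016,0,0,0,0,0,0.08],
    [0.016,0,0,0,0,0,0.06],
    [0.016,0,0,0,0,0,0],
    [0.016,0,0,0,0,0,0],
  ],
)

```text
t: 9.6
position: [651.0, 8.8, 84.8]
tcp_rot: [[-0.79, 0.613, -0.001], [0.613, 0.79, 0.001], [0.001, 0.0, -1.0]]
wrist_force: [4.2, 3.4, -11.9]
finger_gap: 21.2
gripper_force: 39.9
```

```bash
cat > o.py <<'E'
from h import *
s=observe();R=np.array(s["tcp_rot"]);a=np.arctan2(R[1,0],R[0,0])
print("t",round(s["t"],2),"pos",s["position"].round(1) if hasattr(s["position"],"round") else s["position"],"turn",round((3.0206-a)%(2*np.pi),3),"F",np.round(s["wrist_force"],1),"M",np.round(s["wrist_torque"],3),"gap",round(s["finger_gap"],1),"q",np.round(s["q"],2))
E
python3 o.py
```

```text
t 9.6 pos [651.    8.8  84.8] turn 0.539 F [  4.2   3.4 -11.9] M [ 0.706 -1.078 -0.037] gap 21.2 q [ 0.4   0.68 -0.74  1.6   0.51  1.06  0.43]
```

>>> jog_arm(
  series=[
    [0.016,0,0,0,0,0,0.02],
    [0.016,0,0,0,0,0,0.02],
    [0.016,0,0,0,0,0,0.02],
    [0.016,0,0,0,0,0,0.0],
  ],
  grip_force=30,
)

```text
t: 9.93
position: [651.0, 8.8, 84.7]
tcp_rot: [[-0.751, 0.66, -0.001], [0.66, 0.751, 0.001], [0.001, 0.0, -1.0]]
wrist_force: [5.3, 3.4, -12.6]
finger_gap: 21.0
gripper_force: 40.0
```

```bash
python3 o.py
```

```text
t 9.93 pos [651.    8.8  84.7] turn 0.599 F [  5.3   3.4 -12.6] M [ 0.751 -1.004 -0.053] gap 21.0 q [ 0.39  0.68 -0.72  1.6   0.5   1.05  0.37]
```

>>> jog_arm(
  series=[
    [0.016,0,0,0,0,0,0.03],
    [0.016,0,0,0,0,0,0.03],
    [0.016,0,0,0,0,0,0.03],
    [0.016,0,0,0,0,0,0.03],
    [0.016,0,0,0,0,0,0.0],
  ],
)

```text
t: 10.35
position: [651.1, 8.9, 84.8]
tcp_rot: [[-0.667, 0.745, -0.001], [0.745, 0.667, 0.001], [0.001, 0.0, -1.0]]
wrist_force: [4.4, 4.3, -12.5]
finger_gap: 21.5
gripper_force: 40.0
```

```bash
python3 o.py
```

```text
t 10.35 pos [651.1   8.9  84.8] turn 0.72 F [  4.4   4.3 -12.5] M [ 0.814 -1.029  0.026] gap 21.5 q [ 0.37  0.67 -0.7   1.61  0.48  1.04  0.27]
```

>>> jog_arm(
  series=[
    [0.016,0,0,0,0,0,0.02],
    [0.016,0,0,0,0,0,0.02],
    [0.016,0,0,0,0,0,0.02],
    [0.016,0,0,0,0,0,0.0],
  ],
)

```text
t: 10.68
position: [651.1, 9.0, 84.8]
tcp_rot: [[-0.621, 0.784, -0.001], [0.784, 0.621, 0.001], [0.001, 0.0, -1.0]]
wrist_force: [4.0, 4.2, -12.3]
finger_gap: 20.9
gripper_force: 40.0
```

```bash
python3 o.py
```

```text
t 10.68 pos [651.1   9.   84.8] turn 0.779 F [  4.    4.2 -12.3] M [ 0.77  -1.086 -0.046] gap 20.9 q [ 0.37  0.67 -0.68  1.61  0.47  1.04  0.22]
```

>>> jog_arm(
  series=[
    [0.016,0,0,0,0,0,0.02],
    [0.016,0,0,0,0,0,0.02],
    [0.016,0,0,0,0,0,0.02],
    [0.016,0,0,0,0,0,0.0],
  ],
)

```text
t: 11.02
position: [651.2, 9.0, 84.8]
tcp_rot: [[-0.573, 0.819, -0.0], [0.819, 0.573, 0.001], [0.001, 0.0, -1.0]]
wrist_force: [4.3, 3.4, -12.8]
finger_gap: 21.2
gripper_force: 40.0
```

```bash
python3 o.py
```

```text
t 11.02 pos [651.2   9.   84.8] turn 0.839 F [  4.3   3.4 -12.8] M [ 0.713 -1.194  0.009] gap 21.2 q [ 0.36  0.66 -0.67  1.61  0.46  1.04  0.16]
```

>>> jog_arm(
  series=[
    [0.016,0,0,0,0,0,0.02],
    [0.016,0,0,0,0,0,0.02],
    [0.016,0,0,0,0,0,0.02],
    [0.016,0,0,0,0,0,0.0],
  ],
)

```text
t: 11.35
position: [651.3, 9.0, 84.8]
tcp_rot: [[-0.523, 0.852, -0.0], [0.852, 0.523, 0.001], [0.001, 0.0, -1.0]]
wrist_force: [4.8, 3.3, -13.0]
finger_gap: 21.4
gripper_force: 40.0
```

```bash
python3 o.py
```

```text
t 11.35 pos [651.3   9.   84.8] turn 0.899 F [  4.8   3.3 -13. ] M [ 0.789 -1.1   -0.039] gap 21.4 q [ 0.35  0.66 -0.66  1.61  0.45  1.03  0.11]
```

>>> jog_arm(
  series=[
    [0.016,0,0,0,0,0,0.02],
    [0.016,0,0,0,0,0,0.02],
    [0.016,0,0,0,0,0,0.02],
    [0.016,0,0,0,0,0,0.0],
  ],
)

```text
t: 11.68
position: [651.3, 9.1, 84.8]
tcp_rot: [[-0.471, 0.882, -0.0], [0.882, 0.471, 0.001], [0.001, 0.0, -1.0]]
wrist_force: [4.6, 4.0, -12.5]
finger_gap: 21.6
gripper_force: 40.0
```

```bash
python3 o.py
```

```text
t 11.68 pos [651.3   9.1  84.8] turn 0.959 F [  4.6   4.  -12.5] M [ 0.799 -1.205 -0.047] gap 21.6 q [ 0.34  0.65 -0.64  1.61  0.44  1.03  0.06]
```

>>> jog_arm(
  series=[
    [0.016,0,0,0,0,0,0.02],
    [0.016,0,0,0,0,0,0.02],
    [0.016,0,0,0,0,0,0.02],
    [0.016,0,0,0,0,0,0.0],
  ],
)

```text
t: 12.02
position: [651.3, 9.0, 84.8]
tcp_rot: [[-0.417, 0.909, -0.0], [0.909, 0.417, 0.001], [0.001, 0.0, -1.0]]
wrist_force: [4.1, 3.0, -12.3]
finger_gap: 21.5
gripper_force: 40.0
```

```bash
python3 o.py
```

```text
t 12.02 pos [651.3   9.   84.8] turn 1.019 F [  4.1   3.  -12.3] M [ 0.852 -1.219 -0.035] gap 21.5 q [ 0.33  0.65 -0.63  1.61  0.43  1.02  0.01]
```

>>> jog_arm(
  series=[
    [0.016,0,0,0,0,0,0.02],
    [0.016,0,0,0,0,0,0.02],
    [0.016,0,0,0,0,0,0.02],
    [0.016,0,0,0,0,0,0.0],
  ],
)

```text
t: 12.35
position: [651.4, 9.1, 84.9]
tcp_rot: [[-0.362, 0.932, -0.0], [0.932, 0.362, 0.001], [0.001, 0.0, -1.0]]
wrist_force: [5.4, 3.7, -12.7]
finger_gap: 20.9
gripper_force: 40.0
```

```bash
python3 o.py
```

```text
t 12.35 pos [651.4   9.1  84.9] turn 1.079 F [  5.4   3.7 -12.7] M [ 0.833 -1.282  0.026] gap 20.9 q [ 0.32  0.65 -0.61  1.61  0.42  1.02 -0.05]
```

>>> jog_arm(
  series=[
    [0.016,0,0,0,0,0,0.02],
    [0.016,0,0,0,0,0,0.02],
    [0.016,0,0,0,0,0,0.02],
    [0.016,0,0,0,0,0,0.0],
  ],
)

```text
t: 12.68
position: [651.4, 9.1, 84.9]
tcp_rot: [[-0.305, 0.952, 0.0], [0.952, 0.305, 0.001], [0.001, 0.0, -1.0]]
wrist_force: [6.0, 2.7, -11.9]
finger_gap: 21.4
gripper_force: 40.0
```

```bash
python3 o.py
```

```text
t 12.68 pos [651.4   9.1  84.9] turn 1.139 F [  6.    2.7 -11.9] M [ 0.797 -1.354  0.025] gap 21.4 q [ 0.32  0.64 -0.6   1.61  0.41  1.02 -0.1 ]
```

>>> jog_arm(
  series=[
    [0.016,0,0,0,0,0,0.02],
    [0.016,0,0,0,0,0,0.02],
    [0.016,0,0,0,0,0,0.0],
    [0.016,0,0,0,0,0,0.0],
  ],
)

```text
t: 13.02
position: [651.4, 9.1, 84.8]
tcp_rot: [[-0.268, 0.963, 0.0], [0.963, 0.268, 0.001], [0.001, 0.0, -1.0]]
wrist_force: [5.3, 4.0, -12.0]
finger_gap: 21.4
gripper_force: 40.0
```

```bash
python3 o.py
```

```text
t 13.02 pos [651.4   9.1  84.8] turn 1.178 F [  5.3   4.  -12. ] M [ 0.711 -1.346  0.016] gap 21.4 q [ 0.31  0.64 -0.59  1.61  0.4   1.02 -0.13]
```

>>> jog_arm(
  series=[
    [0.016,0,0,0,0,0,0.02],
    [0.016,0,0,0,0,0,0.02],
    [0.016,0,0,0,0,0,0.02],
    [0.016,0,0,0,0,0,0.0],
  ],
)

```text
t: 13.35
position: [651.5, 9.1, 84.9]
tcp_rot: [[-0.209, 0.978, 0.0], [0.978, 0.209, 0.001], [0.001, 0.0, -1.0]]
wrist_force: [5.7, 2.8, -12.3]
finger_gap: 20.9
gripper_force: 40.0
```

```bash
python3 o.py
```

```text
t 13.35 pos [651.5   9.1  84.9] turn 1.239 F [  5.7   2.8 -12.3] M [ 0.856 -1.371 -0.002] gap 20.9 q [ 0.3   0.64 -0.58  1.61  0.39  1.01 -0.19]
```

>>> jog_arm(
  series=[
    [0.016,0,0,0,0,0,0.02],
    [0.016,0,0,0,0,0,0.02],
    [0.016,0,0,0,0,0,0.02],
    [0.016,0,0,0,0,0,0.0],
  ],
)

```text
t: 13.68
position: [651.5, 9.2, 84.9]
tcp_rot: [[-0.15, 0.989, 0.0], [0.989, 0.15, 0.001], [0.001, 0.0, -1.0]]
wrist_force: [5.2, 2.8, -11.8]
finger_gap: 21.6
gripper_force: 40.0
```

```bash
python3 o.py
```

```text
t 13.68 pos [651.5   9.2  84.9] turn 1.299 F [  5.2   2.8 -11.8] M [ 0.771 -1.385 -0.031] gap 21.6 q [ 0.29  0.63 -0.56  1.61  0.38  1.01 -0.24]
```

>>> jog_arm(
  series=[
    [0.016,0,0,0,0,0,0.02],
    [0.016,0,0,0,0,0,0.02],
    [0.016,0,0,0,0,0,0.0],
    [0.016,0,0,0,0,0,0.0],
  ],
)

```text
t: 14.02
position: [651.6, 9.2, 84.9]
tcp_rot: [[-0.112, 0.994, 0.0], [0.994, 0.112, 0.001], [0.001, 0.001, -1.0]]
wrist_force: [6.2, 3.0, -12.1]
finger_gap: 21.1
gripper_force: 40.0
```

```bash
python3 o.py
```

```text
t 14.02 pos [651.6   9.2  84.9] turn 1.338 F [  6.2   3.  -12.1] M [ 0.711 -1.455  0.116] gap 21.1 q [ 0.29  0.63 -0.55  1.61  0.37  1.01 -0.27]
```

>>> jog_arm(
  series=[
    [0.016,0,0,0,0,0,0.01],
    [0.016,0,0,0,0,0,0.0],
  ],
)

```text
t: 14.18
position: [651.7, 9.2, 84.9]
tcp_rot: [[-0.101, 0.995, 0.0], [0.995, 0.101, 0.001], [0.001, 0.001, -1.0]]
wrist_force: [5.6, 4.5, -12.7]
finger_gap: 21.3
gripper_force: 40.1
```

```bash
python3 o.py
```

```text
t 14.18 pos [651.7   9.2  84.9] turn 1.348 F [  5.6   4.5 -12.7] M [ 0.646 -1.438  0.164] gap 21.3 q [ 0.29  0.63 -0.55  1.61  0.37  1.01 -0.28]
```

The shoulder is felt at about 1.32 rad. I'll back off to about 1.275 and lower in 1 mm steps.

>>> jog_arm(
  series=[
    [0.016,0,0,0,0,0,-0.04],
    [0.016,0,0,0,0,0,-0.035],
    [0.016,0,0,0,0,0,0.0],
    [0.016,0,0,0.001,0,0,0],
    [0.016,0,0,0,0,0,0],
  ],
)

```text
t: 14.6
position: [651.5, 9.1, 83.8]
tcp_rot: [[-0.176, 0.984, 0.0], [0.984, 0.176, 0.001], [0.001, 0.0, -1.0]]
wrist_force: [5.8, 3.1, -11.3]
finger_gap: 21.1
gripper_force: 40.0
```

>>> jog_arm(
  series=[
    [0.016,0,0,0.001,0,0,0],
    [0.016,0,0,0.001,0,0,0],
    [0.016,0,0,0,0,0,0],
  ],
)

```text
t: 14.85
position: [651.5, 9.1, 81.9]
tcp_rot: [[-0.176, 0.984, 0.0], [0.984, 0.176, 0.001], [0.001, 0.0, -1.0]]
wrist_force: [4.7, 3.3, -10.6]
finger_gap: 20.9
gripper_force: 40.1
```

```bash
python3 o.py
```

```text
t 14.85 pos [651.5   9.1  81.9] turn 1.273 F [  4.7   3.3 -10.6] M [ 0.714 -1.255 -0.014] gap 20.9 q [ 0.3   0.64 -0.57  1.61  0.39  1.   -0.22]
```

>>> jog_arm(
  series=[
    [0.016,0,0,0.001,0,0,0],
    [0.016,0,0,0.0007,0,0,0],
    [0.016,0,0,0,0,0,0],
  ],
)

```text
t: 15.1
position: [651.6, 9.2, 80.3]
tcp_rot: [[-0.176, 0.984, 0.0], [0.984, 0.176, 0.001], [0.001, 0.001, -1.0]]
wrist_force: [4.3, 3.5, -10.9]
finger_gap: 21.1
gripper_force: 40.2
```

>>> jog_arm(
  series=[
    [0.016,0,0,0.0005,0,0,0],
    [0.016,0,0,0,0,0,0],
  ],
)

```text
t: 15.27
position: [651.6, 9.2, 79.9]
tcp_rot: [[-0.176, 0.984, 0.0], [0.984, 0.176, 0.001], [0.001, 0.001, -1.0]]
wrist_force: [5.4, 4.4, -9.2]
finger_gap: 21.4
gripper_force: 40.3
```

```bash
python3 o.py
```

```text
t 15.27 pos [651.6   9.2  79.9] turn 1.273 F [ 5.4  4.4 -9.2] M [ 0.706 -1.185  0.025] gap 21.4 q [ 0.29  0.64 -0.57  1.62  0.39  1.   -0.22]
```

>>> jog_arm(
  series=[
    [0.016,0,0,0.0005,0,0,0],
    [0.016,0,0,0.0003,0,0,0],
    [0.016,0,0,0,0,0,0],
  ],
)

```text
t: 15.52
position: [651.6, 9.2, 79.6]
tcp_rot: [[-0.175, 0.984, 0.001], [0.984, 0.175, 0.001], [0.001, 0.001, -1.0]]
wrist_force: [3.8, 4.8, -6.8]
finger_gap: 21.2
gripper_force: 40.8
```

```bash
python3 o.py
```

```text
t 15.52 pos [651.6   9.2  79.6] turn 1.273 F [ 3.8  4.8 -6.8] M [ 0.923 -0.906  0.043] gap 21.2 q [ 0.29  0.64 -0.57  1.62  0.39  1.   -0.22]
```

>>> jog_arm(
  series=[
    [0.016,0,0,0.0005,0,0,0],
    [0.016,0,0,0.0005,0,0,0],
    [0.016,0,0,0,0,0,0],
  ],
)

```text
t: 15.77
position: [651.7, 9.2, 79.2]
tcp_rot: [[-0.175, 0.985, 0.001], [0.985, 0.175, 0.001], [0.001, 0.001, -1.0]]
wrist_force: [1.5, 4.6, 0.6]
finger_gap: 21.3
gripper_force: 41.7
```

```bash
python3 o.py
```

```text
t 15.77 pos [651.7   9.2  79.2] turn 1.274 F [1.5 4.6 0.6] M [ 1.066 -0.259  0.045] gap 21.3 q [ 0.29  0.64 -0.57  1.62  0.39  1.   -0.22]
```

Fz is down to zero, so the key bears its load in the notch. Release.

>>> jog_arm(
  series=[
    [0.03,0,0,0,0,0,0],
    [0.04,0,0,0,0,0,0],
    [0.05,0,0,0,0,0,0],
    [0.06,0,0,0,0,0,0],
    [0.06,0,0,0,0,0,0],
  ],
)

```text
t: 16.18
position: [651.3, 7.5, 78.3]
tcp_rot: [[-0.174, 0.985, -0.0], [0.985, 0.174, -0.001], [-0.001, -0.0, -1.0]]
wrist_force: [0.1, -0.3, 0.0]
finger_gap: 60.1
gripper_force: 0.0
```

>>> jog_arm(
  series=[
    [0.06,0,0,0,0,0,0],
    [0.06,0,0,0,0,0,0],
    [0.06,0,0,0,0,0,0],
    [0.06,0,0,0,0,0,0],
  ],
)

```text
t: 16.52
position: [651.4, 8.1, 78.2]
tcp_rot: [[-0.174, 0.985, -0.0], [0.985, 0.174, -0.0], [-0.0, -0.0, -1.0]]
wrist_force: [0.3, 0.2, -0.1]
finger_gap: 59.8
gripper_force: 0.0
```

>>> jog_arm(
  series=[
    [0.06,0,0,-0.02,0,0,0],
    [0.06,0,0,-0.02,0,0,0],
    [0.06,0,0,-0.02,0,0,0],
    [0.06,0,0,0,0,0,0],
  ],
)

```text
t: 16.85
position: [653.7, 8.8, 142.6]
tcp_rot: [[-0.174, 0.985, 0.006], [0.985, 0.174, 0.0], [-0.001, 0.006, -1.0]]
wrist_force: [1.0, 1.4, 1.3]
finger_gap: 59.9
gripper_force: 0.0
```

```bash
python3 - <<'E'
from h import *
import cv2
i=get_image("side")[100:210,225:370,::-1]
cv2.imwrite("pics/c6.png",cv2.resize(i,None,fx=5.4,fy=5.4,interpolation=cv2.INTER_CUBIC))
v=[650.5,7.2,-.121];print(loc2w(v,[(-118,0,62),(-178,0,62)]).round(1),proj("side",loc2w(v,[(-118,0,82),(0,0,133)])))
E
python3 o.py
```

```text
[[533.4  21.4  62. ]
 [473.8  28.7  62. ]] [[330.75243794 192.96284997]
 [287.48684726 157.53165556]]
t 16.9 pos [652.9   8.5 140.7] turn 1.275 F [ 0.3  0.6 -0.4] M [-0.048  0.018 -0.024] gap 60.3 q [ 0.31  0.58 -0.59  1.56  0.35  1.1  -0.19]
```

View pics/c6.png

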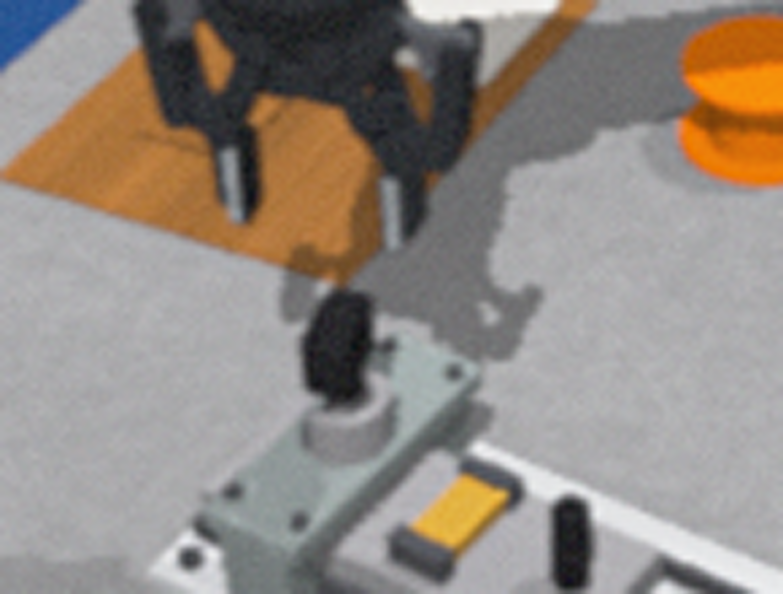

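The knob is turned about 73° and stands raised by itself, and the fingers are clear. Next is the post: align, move over it, and check.

>>> jog_arm(
  series=[
    [0.06,0,0,0,0,0,0.1],
    [0.06,0,0,0,0,0,0.1],
    [0.06,0,0,0,0,0,0.096],
    [0.055,0,0,0,0,0,0],
  ],
)

```text
t: 17.23
position: [650.9, 8.0, 137.4]
tcp_rot: [[0.125, 0.992, -0.001], [0.992, -0.125, -0.0], [-0.001, -0.001, -1.0]]
wrist_force: [0.5, -0.1, -0.8]
finger_gap: 55.3
gripper_force: 0.0
```

>>> jog_arm(
  series=[
    [0.055,0,-0.0295,0,0,0,0],
    [0.055,0,-0.0295,0,0,0,0],
    [0.055,0,-0.0295,0,0,0,0],
    [0.055,0,-0.0295,0,0,0,0],
    [0.055,0,0,0,0,0,0],
  ],
)

```text
t: 17.65
position: [528.5, 23.0, 137.4]
tcp_rot: [[0.115, 0.993, -0.005], [0.993, -0.115, -0.002], [-0.002, -0.005, -1.0]]
wrist_force: [0.6, -0.8, 0.3]
finger_gap: 54.9
gripper_force: 0.0
```

>>> jog_arm(
  series=[
    [0.055,0,0,0.02,0,0,0],
    [0.055,0,0,0.02,0,0,0],
    [0.055,0,0,0,0,0,0],
    [0.055,0,0,0,0,0,0],
  ],
)

```text
t: 17.98
position: [533.5, 22.4, 97.5]
tcp_rot: [[0.118, 0.993, -0.003], [0.993, -0.118, 0.0], [-0.0, -0.003, -1.0]]
wrist_force: [0.6, -0.2, 0.4]
finger_gap: 55.1
gripper_force: 0.0
```

```bash
python3 o.py
python3 - <<'E'
from h import *
s=observe();R=np.array(s["tcp_rot"]);p=np.array(s["position"])
print(R.T@(np.array([533.6,21.6,28])-p))
E
```

```text
t 17.98 pos [533.5  22.4  97.5] turn 1.569 F [ 0.6 -0.2  0.4] M [ 0.046 -0.033  0.053] gap 55.1 q [ 0.3   0.43 -0.56  1.9   0.29  0.89 -0.51]
[-0.7291996   0.32134493 69.45979654]
```

>>> jog_arm(
  series=[
    [0.055,0,0,0.015,0,0,0],
    [0.055,0,0,0.015,0,0,0],
    [0.055,0,0,0.013,0,0,0],
    [0.055,0,0,0,0,0,0],
  ],
)

```text
t: 18.32
position: [533.6, 22.3, 54.1]
tcp_rot: [[0.119, 0.993, -0.002], [0.993, -0.119, 0.0], [-0.0, -0.002, -1.0]]
wrist_force: [-1.0, -0.0, 0.5]
finger_gap: 55.0
gripper_force: 0.0
```

>>> jog_arm(
  series=[
    [0.055,0,0,0.013,0,0,0],
    [0.055,0,0,0.013,0,0,0],
    [0.055,0,0,0,0,0,0],
  ],
)

```text
t: 18.57
position: [533.9, 22.3, 28.7]
tcp_rot: [[0.12, 0.993, -0.002], [0.993, -0.12, -0.0], [-0.0, -0.002, -1.0]]
wrist_force: [0.2, 0.7, 0.5]
finger_gap: 54.7
gripper_force: 0.0
```

>>> jog_arm(
  series=[
    [0.03,0,0,0,0,0,0],
    [0.025,0,0,0,0,0,0],
    [0.02,0,0,0,0,0,0],
    [0.014,0,0,0,0,0,0],
    [0.01,0,0,0,0,0,0],
  ],
  grip_force=20,
)

```text
t: 18.98
position: [534.9, 22.5, 30.5]
tcp_rot: [[0.121, 0.993, 0.002], [0.993, -0.121, -0.0], [0.0, 0.002, -1.0]]
wrist_force: [-2.1, -0.3, 6.0]
finger_gap: 17.3
gripper_force: 20.5
```

```bash
python3 o.py
```

```text
t 18.98 pos [534.9  22.5  30.5] turn 1.571 F [-2.1 -0.3  6. ] M [ 0.056  0.362 -0.   ] gap 17.3 q [ 0.26  0.53 -0.51  1.95  0.36  0.76 -0.58]
```

>>> jog_arm(
  series=[
    [0.01,0,-0.01,0,0,0,0],
    [0.01,0,-0.012,0,0,0,0],
    [0.01,0,-0.012,0,0,0,0],
    [0.01,0,-0.012,0,0,0,0],
    [0.01,0,-0.008,0,0,0,0],
  ],
)

```text
t: 19.4
position: [481.6, 28.4, 30.5]
tcp_rot: [[0.121, 0.993, 0.003], [0.993, -0.121, -0.001], [-0.0, 0.003, -1.0]]
wrist_force: [3.1, -3.4, 4.9]
finger_gap: 17.0
gripper_force: 20.9
```

>>> jog_arm(
  series=[
    [0.01,0,-0.003,0,0,0,0],
    [0.01,0,-0.001,0,0,0,0],
    [0.01,0,0,0,0,0,0],
  ],
)

```text
t: 19.65
position: [477.6, 28.8, 30.4]
tcp_rot: [[0.121, 0.993, 0.002], [0.993, -0.121, -0.001], [-0.001, 0.002, -1.0]]
wrist_force: [0.2, -2.3, 8.7]
finger_gap: 17.1
gripper_force: 21.2
```

```bash
python3 o.py
```

```text
t 19.65 pos [477.6  28.8  30.4] turn 1.571 F [ 0.2 -2.3  8.7] M [-0.528  0.109  0.045] gap 17.1 q [ 0.27  0.45 -0.53  2.08  0.35  0.69 -0.61]
```

>>> jog_arm(
  series=[
    [0.01,0,-0.001,0,0,0,0],
    [0.01,0,-0.001,0,0,0,0],
    [0.01,0,-0.001,0,0,0,0],
    [0.01,0,0,0,0,0,0],
  ],
)

```text
t: 19.98
position: [475.3, 29.1, 30.4]
tcp_rot: [[0.121, 0.993, 0.003], [0.993, -0.121, -0.001], [-0.0, 0.003, -1.0]]
wrist_force: [1.9, -3.4, 5.4]
finger_gap: 17.3
gripper_force: 21.0
```

```bash
python3 o.py
```

```text
t 19.98 pos [475.3  29.1  30.4] turn 1.571 F [ 1.9 -3.4  5.4] M [-0.666 -0.389 -0.004] gap 17.3 q [ 0.27  0.45 -0.53  2.09  0.35  0.69 -0.62]
```

>>> jog_arm(
  series=[
    [0.01,0,-0.001,0,0,0,0],
    [0.01,0,-0.001,0,0,0,0],
    [0.01,0,0,0,0,0,0],
  ],
)

```text
t: 20.23
position: [475.3, 29.1, 30.5]
tcp_rot: [[0.122, 0.993, 0.007], [0.993, -0.122, -0.0], [0.001, 0.006, -1.0]]
wrist_force: [8.5, -4.3, -1.3]
finger_gap: 16.8
gripper_force: 20.5
```

```bash
python3 o.py
```

```text
t 20.23 pos [475.3  29.1  30.5] turn 1.572 F [ 8.5 -4.3 -1.3] M [-0.911 -1.812 -0.028] gap 16.8 q [ 0.27  0.45 -0.53  2.09  0.35  0.69 -0.62]
```

At the end stop: position is steady and the force has risen. Release and rise.

>>> jog_arm(
  series=[
    [0.025,0,0,0,0,0,0],
    [0.035,0,0,0,0,0,0],
    [0.045,0,0,0,0,0,0],
    [0.055,0,0,0,0,0,0],
    [0.055,0,0,0,0,0,0],
  ],
)

```text
t: 20.65
position: [471.3, 30.1, 29.2]
tcp_rot: [[0.12, 0.993, -0.001], [0.993, -0.12, -0.0], [-0.0, -0.001, -1.0]]
wrist_force: [0.3, -0.8, 0.4]
finger_gap: 54.8
gripper_force: 0.0
```

>>> jog_arm(
  series=[
    [0.055,0,0,-0.02,0,0,0],
    [0.055,0,0,-0.03,0,0,0],
    [0.055,0,0,-0.03,0,0,0],
    [0.055,0,0,-0.03,0,0,0],
    [0.055,0,0,0,0,0,0],
  ],
)

```text
t: 21.07
position: [474.6, 30.9, 144.3]
tcp_rot: [[0.12, 0.993, 0.008], [0.993, -0.12, 0.0], [0.001, 0.007, -1.0]]
wrist_force: [1.7, 0.6, -0.2]
finger_gap: 54.9
gripper_force: 0.0
```

>>> jog_arm(
  series=[
    [0.055,0,0,0,0,0,0],
    [0.055,0,0,0,0,0,0],
  ],
)

```text
t: 21.23
position: [471.2, 29.7, 138.8]
tcp_rot: [[0.121, 0.993, -0.001], [0.993, -0.121, -0.0], [-0.0, -0.0, -1.0]]
wrist_force: [-0.6, -0.4, -0.8]
finger_gap: 55.0
gripper_force: 0.0
```

```bash
python3 - <<'E'
from h import *
import cv2
i=get_image("side")[90:270,200:400,::-1]
cv2.imwrite("pics/c7.png",cv2.resize(i,None,fx=3.3,fy=3.3,interpolation=cv2.INTER_CUBIC))
E
python3 o.py
```

```text
t 21.28 pos [470.9  29.8 138.3] turn 1.571 F [ 0.2 -0.2 -0.1] M [0.033 0.018 0.02 ] gap 55.0 q [ 0.36  0.28 -0.61  1.99  0.2   0.93 -0.48]
```

View pics/c7.png

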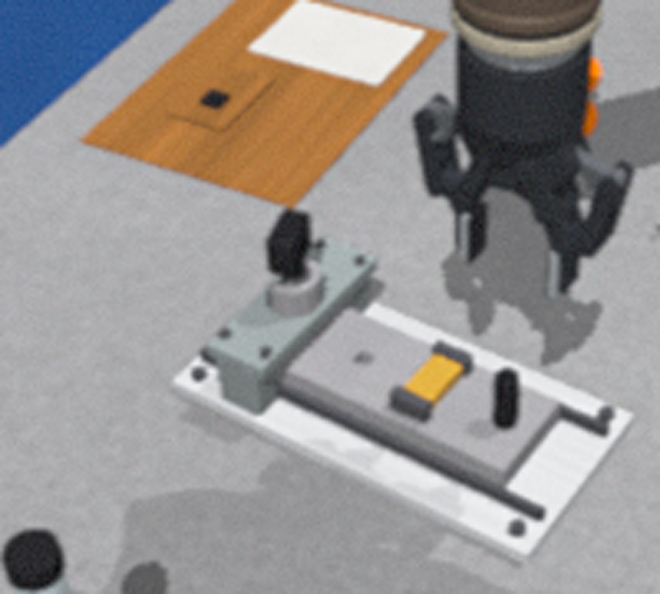

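The picture shows the carriage drawn out, with its locking hole exposed at (365,357) and the post at (507,398). The knob stands turned and raised at (290,245), and the gripper is clear of everything. Handing in.

```bash
python3 -c "
from cell import *
print(finish_job())"
```

```text
the job is handed in; nothing more can be done
None
```

I handed the job in with the plunger's key resting in its notch (shoulder felt at about 1.32 rad, key lowered at about 1.27 rad) and the carriage at its front end stop. The gripper was clear of everything at about 21 s; the hand-in gave no verdict.

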